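Set out sample packs on their display boards

TASK

Set out the four sample packs on the counter's display boards: put each pack on the board that has its own shape and size (large tub on the large round one, sauce pot on the small round one, carton on the square one, foil tray on the oblong one), right side up, wholly within the board's edge, with the carton and the foil tray squared up with their boards. Never let a pack tip over, and leave the tape roll where it is.

Things in the scene. Friction and masses are not known exactly. Their poses are not given: they have to be found in the camera images.
- tub_center (a point): large round lidded paper tub, kraft brown, a plain upright cylinder 66 mm in diameter and 64 mm high; this point is its centre, 32 mm above its underside; z up
- saucepot_center (a point): small round lidded sauce pot, kraft brown like the tub, upright cylinder 44 mm in diameter and 42 mm high; this point is its centre, 21 mm above its underside; z up
- carton_center (a point): square kraft carton, closed, 56 x 56 mm and 52 mm high; this point is its centre, 26 mm above its underside; x and y along its sides, z up
- foiltray_center (a point): oblong foil tray with a flat kraft card lid, 92 mm long (its x) by 56 mm wide (its y), 44 mm high, rigid straight sides; this point is its centre, 22 mm above its underside; z up
- board_round_large_top (a point): large round display board (for the tub), pale plywood with a dark edge, flat, 86 mm in diameter, 4 mm thick, fixed to the counter; this point is the centre of its top face
- board_round_small_top (a point): small round display board (for the sauce pot), same make, 64 mm in diameter, 4 mm thick, fixed; this point is the centre of its top face
- board_square_top (a point): square display board (for the carton), same make, 76 x 76 mm, 4 mm thick, fixed; this point is the centre of its top face; x and y along its sides
- board_oblong_top (a point): oblong display board (for the foil tray), same make, 112 mm long (its x) by 76 mm wide (its y), 4 mm thick, fixed; this point is the centre of its top face
- tape: bystander: roll of brown packing tape lying flat among the packs and boards, 86 mm in diameter, 40 mm high; origin at the centre of its underside

How it is judged:
By the outcome, as a careful person would: the job done as asked, in the order asked, and still so for the second after the job is handed in, with the robot touching nothing.
It also fails if it takes over 112 s, if anything falls off the work surface, if the arm or the gripper's body presses on something with over 40 N, if the wrist force passes 120 N, or if a joint passes its speed limit or range.

ROBOT

A 7-joint arm with a two-finger parallel gripper is mounted at the origin on the work surface. World frame = base frame: x ahead of the robot, y to its left, z up, the work surface at z = 0. Lengths are in m, angles in rad, forces in N, time in s.
With the tool pointing down it reaches from about 0.425 to 0.925 m from the base axis. Payload 6.8 kg.
Tool frame: the origin (TCP) lies midway between the tips of the shut fingers; the grasp point (between the pads) lies 19 mm behind it (grip_point_offset is the distance from the TCP to the grasp point, in m); y points along the fingers, x is the direction in which the jaws open and shut, and the axes are right-handed (so a half turn about y gives the same grasp; the last joint's range is limited). The gripper opens to 85 mm and grips with 20 to 120 N. Pads are 22 mm wide; open, the fingers measure 114 mm over their backs; the gripper's body (76 mm by 85 mm) begins 54 mm behind the grasp point. The pads swing forward as they close: fully open they stand 13 mm farther back than shut.
Start: joints at [-1.454, 0.477, 0.022, 1.555, -0.011, 1.109, -0.083], TCP at [0.15, 0.658, 0.192] pointing down, gripper open.
Joint ranges: [-2.96, 2.96], [-0.34, 2.1], [-1.41, 1.46], [0.24, 2.44], [-1.37, 4.51], [0.17, 1.92], [-2.96, 2.96]. Speed limits (rad/s): [2.39, 2.39, 3.14, 3.14, 3.14, 3.14, 3.14].

INTERFACE

Orientations are given as a unit quaternion [w, x, y, z].
In Python, from station import get_obs, read_camera, hand_in, grip_point_offset gives the robot as it stands.
- The arm moves only by the tool play_rows, never from a script. Its argument "increments" is a list of rows, each a list of 2 entries, a list of its own where there are three numbers: the shift along the tool's x, y, z in m, then the turn, a rotation vector about the tool's x, y, z in degrees. In form: [[[tx, ty, tz], [ax, ay, az]], ...]. A call has 1 to 20 rows; each row shifts and turns the commanded pose from where the row before left it, along the tool's axes as they then stand; what a row does not reach is not made up. A row lasts 1/12 s, in which the tool goes at most 41.7 mm and 7.16 degrees, less where a joint would pass 70% of its speed; a pose out of reach is approached as far as the arm can. A call with a gripper value outside its range is refused whole. "gripper" is the finger opening in m, from 0 to 0.0854, set as the call begins (left out, the last holds). The fingers move at their own pace and stop on an object; "grip_force" is the grip in N (left out, the last holds). Time passes only in rows, so rows that do not move let the fingers close. It gives the time, the measured TCP pose, the force and the opening at its end, in the units of the state.
- get_obs(): the state, without advancing time (a new reading comes with each control period).
- read_camera(name): name is "scene" or "top" or "wrist"; returns a dict with "color" (480x640x3 uint8, red, green, blue), "range_z" (480x640 float32, m along the optical axis (not along the pixel's ray), 0 where there is no reading), "intrinsics" (3x3 intrinsics, pixels), "dist_coeffs" ([k1, k2, p1, p2, k3] as OpenCV has them; the pictures are not rectified), "R" (3x3) and "t" (3): a world point X has camera coordinates R X + t; the wrist camera has in their place "hand_eye" (4x4, takes a point from camera to tool coordinates, whose origin is the TCP and whose axes are the tool frame's). Camera axes: x right, y down, z forward; pixel columns grow to the right and rows downward; lengths in m; the calibration is good to about 2 mm. A picture is of the moment at which its call begins: read the wrist's pose just before it.
- hand_in(): hands the job in, once; it reports no verdict.
The state is a dict: "t": time; "q": joint angles; "joint_vel": joint speeds; "joint_torque": joint torques, N m; "eef_pos": TCP position; "tool_rot": TCP orientation; "contact_force": force on the tool from outside, world axes, zero at the start; "torque": the same for the moment, N m; "gripper_width": opening from 0.0 (shut) to 1.0 (fully open).
Only numpy, scipy, OpenCV 4.12 (cv2) and the standard library are available. Lean on these libraries where they do the work, as an engineer would, in place of code of your own. Each camera call takes 0.05 s, during which the arm holds its last target. There are 200 camera calls.

## Working session

There is one attempt and no reset: what is moved stays moved. The work goes in short steps, Python scripts to look and compute and a tool call to move; the robot and the scene stay as the last step left them, time stands still between calls to the robot, and variables do not carry over. Pictures are saved under pics/ and viewed, about 12 in all and at most 16, crops included, and the job is handed in when it is done.

Besides the shell and the picture viewer there is one more tool, called as name(argument=value, ...) on one line, values as JSON. play_rows: Moves the arm, as the interface text tells. Its arguments: {"type":"object","properties":{"increments":{"type":"array","items":{"type":"array"}},"gripper":{"type":"number"},"grip_force":{"type":"number"}},"required":["increments"]}

```bash
mkdir -p pics; ls
python3 - <<'E'
from station import *
import cv2,numpy as np
print(get_obs(),grip_point_offset)
for n in("top","scene"):
    c=read_camera(n);cv2.imwrite(f"pics/{n}0.png",c["color"][:,:,::-1])
    np.savez(f"{n}0.npz",**c)
    print(n,c["intrinsics"],c["dist_coeffs"],c["R"],c["t"],(c["range_z"]>0).mean())
E
```

```text
pics
{'t': 0.0, 'q': array([-1.45407536,  0.47783684,  0.02234982,  1.55646453, -0.011481  ,
        1.10930189, -0.0831014 ]), 'joint_vel': array([-0.00022749, -0.00038647, -0.00056112, -0.00157336, -0.00118917,
       -0.00128861,  0.00046983]), 'joint_torque': array([-5.53327955e-04, -5.96452403e+01,  1.60753738e+00, -2.81197071e+01,
        1.23877623e-02,  9.13197262e-03, -2.59025961e-05]), 'eef_pos': array([0.15036172, 0.65734678, 0.19099584]), 'tool_rot': array([-0.55246836,  0.55338501,  0.44028008, -0.44124505]), 'contact_force': array([ 0.05150823,  0.81637   , -0.50593738]), 'torque': array([0.01327765, 0.04057336, 0.01429107]), 'gripper_width': 0.9990744722529864} 0.0187
top [[532.36805953   0.         316.71018484]
 [  0.         532.36805953 243.69155186]
 [  0.           0.           1.        ]] [-0.13437178  0.          0.          0.          0.        ] [[ 0.00596027 -0.99996058  0.00658182]
 [-0.997602   -0.00639981 -0.06891511]
 [ 0.06895451 -0.00615529 -0.99760082]] [8.15479479e-04 5.13132408e-01 1.42402430e+00] 0.9960611979166667
scene [[453.48774982   0.         317.28696428]
 [  0.         453.48774982 242.48369713]
 [  0.           0.           1.        ]] [-0.03690175  0.          0.          0.          0.        ] [[ 0.04764169  0.99873403 -0.01614317]
 [ 0.74993023 -0.04643936 -0.65988486]
 [-0.65979915  0.01933178 -0.7511933 ]] [-0.01848197 -0.3423155   1.37422468] 0.9960611979166667
```

View pics/top0.png

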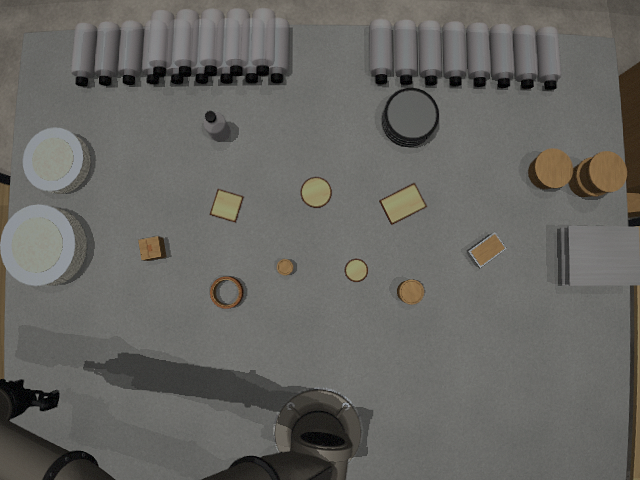

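View pics/scene0.png

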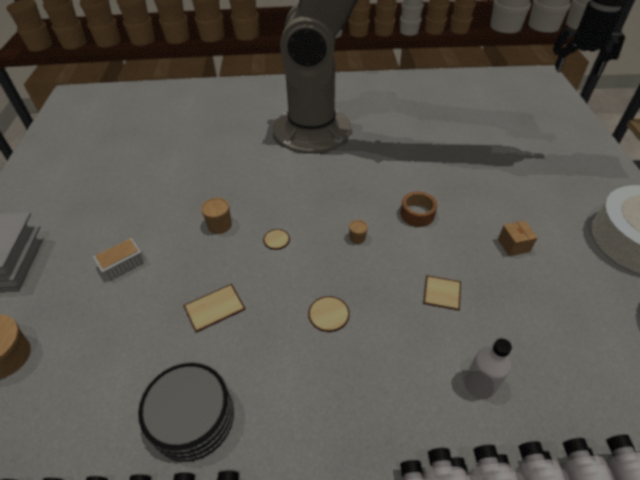

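The top view shows the carton (151,248), sauce pot (286,268), tape (227,292), tub (411,291) and foil tray (486,250). The boards are square (227,205), large round (316,192), oblong (403,203) and small round (356,270). The scene view agrees with this.

```bash
cat > h.py <<'E'
import numpy as np,cv2
from scipy.spatial.transform import Rotation as Ro
def rays(c,uv):
    return cv2.undistortPoints(np.float64(uv).reshape(-1,1,2),c["intrinsics"],c["dist_coeffs"]).reshape(-1,2)
def pose(c,obs=None):
    # camera->world R,t
    if "hand_eye" in c:
        q=obs["tool_rot"];T=np.eye(4);T[:3,:3]=Ro.from_quat([q[1],q[2],q[3],q[0]]).as_matrix();T[:3,3]=obs["eef_pos"]
        T=T@c["hand_eye"];return T[:3,:3],T[:3,3]
    return c["R"].T,-c["R"].T@c["t"]
def cast(c,uv,z,obs=None):
    R,t=pose(c,obs);n=rays(c,uv);d=np.c_[n,np.ones(len(n))]@R.T
    return t+d*((z-t[2])/d[:,2])[:,None]
def world(c,obs=None):
    R,t=pose(c,obs);v,u=np.mgrid[:480,:640]
    n=rays(c,np.c_[u.ravel(),v.ravel()]);z=c["range_z"].ravel()[:,None]
    return ((np.c_[n,np.ones(len(n))]*z)@R.T+t).reshape(480,640,3)
E
python3 - <<'E'
from h import *
for n in("top","scene"):
    c=dict(np.load(n+"0.npz"));W=world(c)
    sat=cv2.cvtColor(c["color"],cv2.COLOR_RGB2HSV)[:,:,1]
    seeds={"top":dict(carton=(151,248,.052),pot=(286,268,.042),tub=(411,291,.064),tray=(486,250,.044),sq=(227,205,.004),rl=(316,192,.004),ob=(403,203,.004),rs=(356,270,.004),tape=(227,292,.04))}
    if n=="top": S=seeds[n]
    else: S=dict(carton=(517,231,.052),pot=(358,226,.042),tub=(216,208,.064),tray=(118,252,.044),sq=(443,292,.004),rl=(329,313,.004),ob=(214,307,.004),rs=(276,239,.004))
    for k,(u,v,z) in S.items():
        if z>.01: m=W[:,:,2]>z-.011
        else: m=(sat>60)&(W[:,:,2]<.03)
        m=m.astype(np.uint8);w=np.zeros_like(m);w[v-40:v+40,u-40:u+40]=1;m*=w
        cc=cv2.connectedComponents(m)[1]; l=cc[v,u]
        if l==0: l=np.bincount(cc[cc>0]).argmax()
        mm=np.uint8(cc==l)
        p=max(cv2.findContours(mm,0,1)[0],key=cv2.contourArea)[:,0]
        P=cast(c,p,z);r=cv2.minAreaRect(np.float32(P[:,:2]*1000))
        print(n,k,len(p),"z",round(float(np.median(W[mm>0][:,2])),4),np.round(r[0],1),np.round(r[1],1),round(r[2],1),np.round(cv2.minEnclosingCircle(np.float32(P[:,:2]*1000))[0],1))
E
```

```text
top carton 80 z 0.0521 [497.2 449.5] [57.6 59.3] 11.4 [496.4 449.9]
top pot 44 z 0.0409 [450.2  89.3] [39.9 39.9] 0.5 [450.2  89.8]
top tub 72 z 0.0629 [ 385.9 -243.8] [63.6 65.5] 89.9 [ 386.2 -244.7]
top tray 86 z 0.0444 [ 498.6 -455.6] [57.8 93.3] 34.8 [ 497.5 -457.2]
top sq 99 z 0.0049 [618.8 254.2] [75.9 75. ] 73.0 [618.9 253.7]
top rl 85 z 0.0053 [657.    6.7] [83.7 82.7] 0.4 [657.    7.6]
top ob 116 z 0.0053 [ 627.4 -233. ] [ 75.3 112.1] 27.9 [ 627.2 -232.7]
top rs 64 z 0.0053 [ 442.8 -103.8] [60.  60.2] 0.3 [ 443.1 -104.3]
top tape 91 z 0.0403 [380.2 245.5] [84.7 83.6] 27.4 [381.1 244.8]
scene carton 87 z 0.0525 [500.1 450.7] [65.8 66. ] 11.1 [497.8 451.5]
scene pot 50 z 0.0407 [454.1  90.8] [44.3 50.5] 86.4 [453.6  92.6]
scene tub 72 z 0.0625 [ 389.8 -240.2] [75.2 65.3] 16.4 [ 389.6 -239.4]
scene tray 112 z 0.0432 [ 503.5 -451.3] [63.6 94.3] 36.6 [ 502.3 -451.8]
scene sq 121 z 0.0047 [617.1 257.2] [75.8 76.8] 73.2 [616.8 256.6]
scene rl 108 z 0.0047 [655.3   9.4] [83.  85.4] 84.7 [655.3  10.3]
scene ob 145 z 0.0043 [ 626.3 -229.7] [ 76.4 111.1] 27.3 [ 626.  -229.2]
scene rs 67 z 0.0048 [ 440.5 -100.7] [62.4 60.6] 86.5 [ 441.5 -100.2]
```

```bash
cat >> h.py <<'E'
def yaw(o):
    q=o["tool_rot"];M=Ro.from_quat([q[1],q[2],q[3],q[0]]).as_matrix()
    return M,np.degrees(np.arctan2(M[1,0],M[0,0]))
def go(o,p,y=None,mod=180):
    """tool-frame shift in mm to reach p, and the turn (deg about tool y, which points down) to jaw yaw y"""
    M,a=yaw(o);s=M.T@(np.array(p)-o["eef_pos"])*1000
    t=None if y is None else -((y-a+mod/2)%mod-mod/2)
    print("jaw yaw %.1f tilt %.2f  shift mm"%(a,np.degrees(np.arccos(-M[2,1]))),np.round(s,1),"turn y",t, "tcp",np.round(o["eef_pos"],4),"q1,q7",np.round(o["q"][[0,6]],2))
E
python3 - <<'E'
from h import *
from station import *
o=get_obs();M,a=yaw(o);print(M.round(3))
go(o,[.3861,-.2444,.19],0)
print(read_camera("wrist")["hand_eye"].round(3))
E
```

```text
[[ 0.223 -0.    -0.975]
 [ 0.975 -0.002  0.223]
 [-0.002 -1.    -0.   ]]
jaw yaw 77.1 tilt 0.10  shift mm [-826.6    2.5 -430.8] turn y 77.11997494574138 tcp [0.1504 0.6574 0.1911] q1,q7 [-1.45 -0.08]
[[ 1.     0.001 -0.001  0.   ]
 [ 0.001 -0.306  0.952 -0.182]
 [ 0.001 -0.952 -0.306  0.078]
 [ 0.     0.     0.     1.   ]]
```

play_rows(increments=[[[-0.0155,0,-0.024],[0,0,0]],[[-0.0155,0,-0.024],[0,0,0]],[[-0.0155,0,-0.024],[0,0,0]],[[-0.0155,0,-0.024],[0,0,0]],[[-0.0155,0,-0.024],[0,0,0]],[[-0.0155,0,-0.024],[0,0,0]],[[-0.0155,0,-0.024],[0,0,0]],[[-0.0155,0,-0.024],[0,0,0]],[[-0.0155,0,-0.024],[0,0,0]],[[-0.0155,0,-0.024],[0,0,0]],[[-0.0155,0,-0.024],[0,0,0]],[[-0.0155,0,-0.024],[0,0,0]],[[-0.0155,0,-0.024],[0,0,0]],[[-0.0155,0,-0.024],[0,0,0]],[[-0.0155,0,-0.024],[0,0,0]],[[-0.0155,0,-0.024],[0,0,0]],[[-0.0155,0,-0.024],[0,0,0]],[[-0.0155,0,-0.024],[0,0,0]],[[-0.0155,0,-0.024],[0,0,0]],[[-0.0155,0,-0.024],[0,0,0]]])

```text
t: 1.82
eef_pos: [0.5499, 0.2477, 0.1918]
tool_rot: [0.553, -0.553, -0.441, 0.441]
contact_force: [-0.4, 0.3, -0.9]
gripper_width: 1.002
```

Run:
```python
from h import *
from station import *
o=get_obs();go(o,[.3861,-.2444,.19],0);print(o["q"].round(2),o["t"])
```

```text
jaw yaw 77.1 tilt 0.02  shift mm [-516.2    1.9   50.1] turn y 77.12727815945955 tcp [0.5499 0.2477 0.1918] q1,q7 [-0.7  0.9]
[-0.7   0.36  0.22  1.75 -0.09  1.04  0.9 ] 1.8167
```

play_rows(increments=[[[0,0,0],[0,6.43,0]],[[0,0,0],[0,6.43,0]],[[0,0,0],[0,6.43,0]],[[0,0,0],[0,6.43,0]],[[0,0,0],[0,6.43,0]],[[0,0,0],[0,6.43,0]],[[0,0,0],[0,6.43,0]],[[0,0,0],[0,6.43,0]],[[0,0,0],[0,6.43,0]],[[0,0,0],[0,6.43,0]],[[0,0,0],[0,6.43,0]],[[0,0,0],[0,6.43,0]]])

```text
t: 2.82
eef_pos: [0.549, 0.2488, 0.1917]
tool_rot: [-0.707, 0.707, -0.002, 0.002]
contact_force: [-0.0, 0.3, 0.0]
gripper_width: 0.994
```

play_rows(increments=[[[-0.0082,0,-0.0246],[0,0,0]],[[-0.0082,0,-0.0246],[0,0,0]],[[-0.0082,0,-0.0246],[0,0,0]],[[-0.0082,0,-0.0246],[0,0,0]],[[-0.0082,0,-0.0246],[0,0,0]],[[-0.0082,0,-0.0246],[0,0,0]],[[-0.0082,0,-0.0246],[0,0,0]],[[-0.0082,0,-0.0246],[0,0,0]],[[-0.0082,0,-0.0246],[0,0,0]],[[-0.0082,0,-0.0246],[0,0,0]],[[-0.0082,0,-0.0246],[0,0,0]],[[-0.0082,0,-0.0246],[0,0,0]],[[-0.0082,0,-0.0246],[0,0,0]],[[-0.0082,0,-0.0246],[0,0,0]],[[-0.0082,0,-0.0246],[0,0,0]],[[-0.0082,0,-0.0246],[0,0,0]],[[-0.0082,0,-0.0246],[0,0,0]],[[-0.0082,0,-0.0246],[0,0,0]],[[-0.0082,0,-0.0246],[0,0,0]],[[-0.0082,0,-0.0246],[0,0,0]]])

```text
t: 4.48
eef_pos: [0.3843, -0.244, 0.192]
tool_rot: [0.707, -0.707, 0.0, -0.0]
contact_force: [1.1, -0.5, 0.5]
gripper_width: 1.001
```

```bash
cat >> h.py <<'E'
def look(z,size,name):
    """wrist view: pack/board whose top is at height z; centre nearest to the expected size"""
    from station import get_obs,read_camera
    o=get_obs();c=read_camera("wrist");cv2.imwrite(f"pics/{name}.png",c["color"][:,:,::-1])
    np.savez(name+".npz",**c)
    W=world(c,o);sat=cv2.cvtColor(c["color"],cv2.COLOR_RGB2HSV)[:,:,1]
    m=(W[:,:,2]>z-.008)&(W[:,:,2]<z+.012) if z>.01 else (sat>60)&(W[:,:,2]<.02)
    m&=c["range_z"]>.05
    cs=cv2.findContours(np.uint8(m),0,1)[0]
    for p in cs:
        if cv2.contourArea(p)<1500: continue
        P=np.float32(cast(c,p[:,0],z,o)[:,:2]*1000);r=cv2.minAreaRect(P)
        mm=np.zeros((480,640),np.uint8);cv2.drawContours(mm,[p],-1,1,-1)
        print(name,"px",p[:,0].mean(0).round(),"xy",np.round(r[0],1),"size",np.round(r[1],1),"ang",round(r[2],1),"circle",np.round(cv2.minEnclosingCircle(P)[0],1),"z",round(float(np.median(W[mm>0][:,2])),4))
    return o
E
python3 - <<'E'
from h import *
o=look(.064,66,"w1");go(o,[.3861,-.2444,.19],0);print(o["q"].round(2),o["t"])
E
```

```text
w1 px [318. 215.] xy [ 384.1 -242.5] size [65.5 65.5] ang 47.4 circle [ 384.  -242.4] z 0.0621
jaw yaw -0.0 tilt 0.03  shift mm [ 1.8  2.  -0.4] turn y -0.028905136835149392 tcp [ 0.3843 -0.244   0.192 ] q1,q7 [-0.33  0.57]
[-0.33  0.12  0.84  2.1  -0.11  0.96  0.57] 4.4833
```

View pics/w1.png

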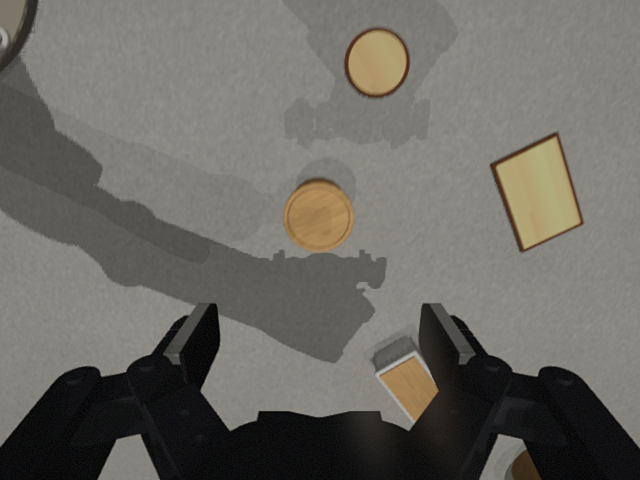

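Wrist view: the tub sits at (318,215), between the fingers and clear of everything. I'll go down and grip it.

play_rows(increments=[[[0,0.0164,0],[0,0,0]],[[0,0.0164,0],[0,0,0]],[[0,0.0164,0],[0,0,0]],[[0,0.0164,0],[0,0,0]],[[0,0.0164,0],[0,0,0]],[[0,0.0164,0],[0,0,0]],[[0,0.0164,0],[0,0,0]],[[0,0.0164,0],[0,0,0]],[[0,0.0164,0.0015],[0,0,0]],[[0,0.0164,0],[0,0,0]],[[0,0,0],[0,0,0]],[[0,0,0],[0,0,0]]])

```text
t: 5.53
eef_pos: [0.3843, -0.2414, 0.0277]
tool_rot: [0.707, -0.707, 0.001, 0.0]
contact_force: [0.4, 0.0, 0.7]
gripper_width: 0.995
```

play_rows(increments=[[[0,0,0],[0,0,0]],[[0,0,0],[0,0,0]],[[0,0,0],[0,0,0]],[[0,0,0],[0,0,0]],[[0,0,0],[0,0,0]],[[0,0,0],[0,0,0]],[[0,0,0],[0,0,0]],[[0,0,0],[0,0,0]],[[0,0,0],[0,0,0]],[[0,0,0],[0,0,0]]], gripper=0.05, grip_force=40)

```text
t: 6.37
eef_pos: [0.3849, -0.2415, 0.028]
tool_rot: [0.707, -0.707, 0.0, -0.0]
contact_force: [-0.5, -0.4, 0.5]
gripper_width: 0.583
```

play_rows(increments=[[[0,-0.01,0],[0,0,0]],[[0,-0.02,0],[0,0,0]],[[0,-0.02,0],[0,0,0]],[[0,-0.02,0],[0,0,0]],[[0,-0.02,0],[0,0,0]],[[0,-0.02,0],[0,0,0]],[[0,-0.02,0],[0,0,0]],[[0,-0.02,0],[0,0,0]],[[0,-0.014,0],[0,0,0]],[[0,0,0],[0,0,0]]])

```text
t: 7.2
eef_pos: [0.3864, -0.2426, 0.1949]
tool_rot: [-0.707, 0.707, 0.001, 0.002]
contact_force: [0.5, -0.9, -0.4]
gripper_width: 0.586
```

Run:
```python
from h import *
o=look(.204,66,"w2");go(o,[.656,.0075,.19],0);print(o["q"].round(2),o["t"],o["contact_force"])
```

```text
jaw yaw -0.1 tilt 0.30  shift mm [269.3   6.2 250.5] turn y -0.0767667552206035 tcp [ 0.3864 -0.2426  0.1949] q1,q7 [-0.36  0.56]
[-0.36  0.12  0.87  2.1  -0.11  0.97  0.56] 7.2 [ 0.51667373 -0.92169155 -0.4334876 ]
```

View pics/w2.png

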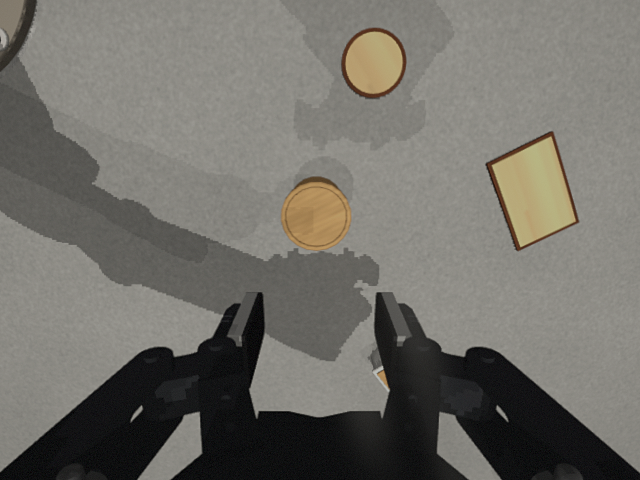

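Run:
```python
from h import *
from station import *
o=look(.064,66,"w3")
c=read_camera("top");W=world(c)
m=np.uint8((W[:,:,2]>.055)&(W[:,:,2]<.3));i=c["color"][200:380,330:510]
cv2.imwrite("pics/t3.png",cv2.resize(i,None,fx=3,fy=3)[:,:,::-1])
```

```text
w3 px [316. 217.] xy [ 384.1 -242.3] size [65.4 64.7] ang 89.9 circle [ 384.5 -242.4] z 0.0621
```

View pics/t3.png

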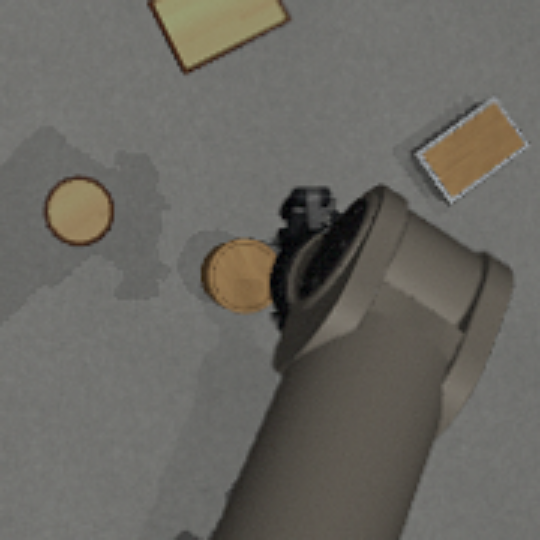

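The wrist picture shows the jaws shut to 50 mm with the tub still standing untouched, so the fingers went past it. I'll check the finger positions against the other cameras.

Run:
```python
from h import *
from station import *
o=get_obs();print(o["eef_pos"],yaw(o)[0].round(3).tolist())
for n in("top","scene","wrist"):
    c=read_camera(n);W=world(c,o)
    m=(c["color"].max(2)<60)&(W[:,:,2]>.17)&(W[:,:,2]<.235)&(c["range_z"]>.05)
    m&=(np.abs(W[:,:,0]-.38)<.2)&(np.abs(W[:,:,1]+.24)<.2)
    print(n,m.sum())
    if m.sum():
        v,u=np.nonzero(m);P=W[m];print(" px",u.min(),u.max(),v.min(),v.max(),"pct",np.percentile(P,[2,25,50,75,98],axis=0).round(3).tolist())
    if n=="scene":
        cv2.imwrite("pics/s3.png",cv2.resize(c["color"][120:300,120:340],None,fx=3,fy=3)[:,:,::-1])
```

```text
[ 0.38453693 -0.24126075  0.19171155] [[1.0, -0.0, 0.001], [-0.001, 0.001, 1.0], [-0.0, -1.0, 0.001]]
top 1
 px 421 421 304 304 pct [[0.361, -0.236, 0.234], [0.361, -0.236, 0.234], [0.361, -0.236, 0.234], [0.361, -0.236, 0.234], [0.361, -0.236, 0.234]]
scene 1
 px 196 196 156 156 pct [[0.413, -0.245, 0.235], [0.413, -0.245, 0.235], [0.413, -0.245, 0.235], [0.413, -0.245, 0.235], [0.413, -0.245, 0.235]]
wrist 1
 px 264 264 324 324 pct [[0.36, -0.248, 0.235], [0.36, -0.248, 0.235], [0.36, -0.248, 0.235], [0.36, -0.248, 0.235], [0.36, -0.248, 0.235]]
```

View pics/s3.png

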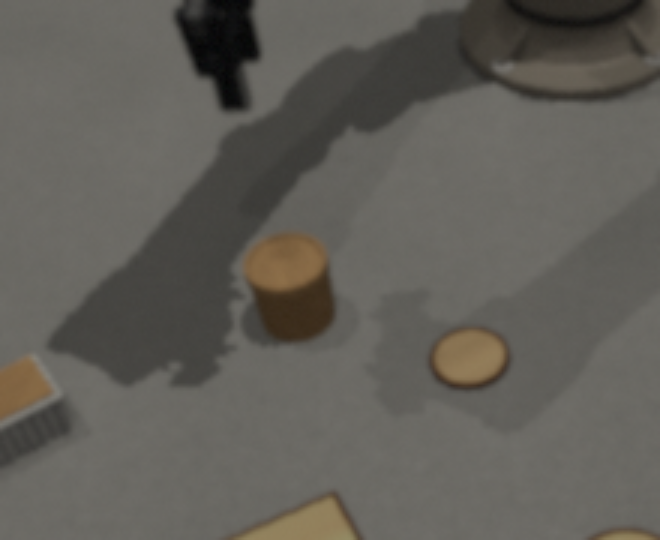

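Run:
```python
from h import *
from station import *
o=get_obs();print(o["eef_pos"])
for n in("top","scene","wrist"):
    c=read_camera(n);W=world(c,o)
    m=(c["color"].max(2)<75)&(W[:,:,2]>.12)&(W[:,:,2]<.30)&(c["range_z"]>.05)
    m&=(np.abs(W[:,:,0]-.38)<.1)&(np.abs(W[:,:,1]+.24)<.1)
    P=W[m];P=P[P[:,2].argsort()]
    print(n,len(P),P[:200:25].round(3).tolist())
    for lo in (.23,.24,.25,.26,.28):
        q=P[(P[:,2]>lo)&(P[:,2]<lo+.01)]
        if len(q):print(lo,len(q),q.min(0).round(3),q.max(0).round(3))
```

```text
[ 0.38417186 -0.24130532  0.19117368]
top 71 [[0.423, -0.237, 0.239], [0.422, -0.234, 0.284], [0.442, -0.231, 0.289]]
0.23 1 [ 0.423 -0.237  0.239] [ 0.423 -0.237  0.239]
0.24 5 [ 0.359 -0.237  0.24 ] [ 0.42  -0.23   0.248]
0.25 5 [ 0.357 -0.233  0.251] [ 0.416 -0.231  0.259]
0.26 2 [ 0.355 -0.232  0.261] [ 0.413 -0.23   0.263]
0.28 38 [ 0.352 -0.245  0.28 ] [ 0.442 -0.228  0.29 ]
scene 424 [[0.357, -0.242, 0.234], [0.357, -0.23, 0.241], [0.42, -0.242, 0.245], [0.356, -0.237, 0.248], [0.423, -0.236, 0.252], [0.359, -0.239, 0.255], [0.362, -0.236, 0.26], [0.415, -0.231, 0.263]]
0.23 21 [ 0.356 -0.249  0.234] [ 0.418 -0.231  0.239]
0.24 65 [ 0.351 -0.25   0.24 ] [ 0.423 -0.229  0.25 ]
0.25 68 [ 0.353 -0.251  0.25 ] [ 0.425 -0.229  0.26 ]
0.26 59 [ 0.355 -0.251  0.26 ] [ 0.424 -0.229  0.269]
0.28 85 [ 0.332 -0.252  0.281] [ 0.443 -0.227  0.29 ]
wrist 19511 [[0.36, -0.243, 0.233], [0.36, -0.245, 0.235], [0.41, -0.234, 0.236], [0.357, -0.231, 0.237], [0.36, -0.237, 0.237], [0.41, -0.239, 0.238], [0.36, -0.241, 0.238], [0.36, -0.247, 0.239]]
0.23 226 [ 0.35  -0.251  0.233] [ 0.411 -0.23   0.24 ]
0.24 789 [ 0.346 -0.253  0.24 ] [ 0.423 -0.23   0.25 ]
0.25 959 [ 0.346 -0.252  0.25 ] [ 0.423 -0.229  0.26 ]
0.26 1070 [ 0.346 -0.252  0.26 ] [ 0.423 -0.229  0.27 ]
0.28 8084 [ 0.326 -0.254  0.28 ] [ 0.443 -0.227  0.29 ]
```

All three cameras put the fingertips at z≈0.233 with the jaws at 50 mm. The reported TCP is 0.191, so the reported point lies about 42 mm beyond the tips. I'll check the tips fully open from the first wrist image, then plan by tip height as measured.

Run:
```python
from h import *
c=dict(np.load("w1.npz"))
o=dict(eef_pos=np.array([.3843,-.244,.192]),tool_rot=np.array([.7071,-.7071,0,0]))
W=world(c,o);m=(c["color"].max(2)<75)&(W[:,:,2]>.2)&(c["range_z"]>.05)
z=W[m][:,2]
for lo in np.arange(.215,.3,.01):
    q=W[m&(W[:,:,2]>lo)&(W[:,:,2]<lo+.01)]
    if len(q):print(lo.round(3),len(q),q.min(0).round(3),q.max(0).round(3))
```

```text
0.235 34 [ 0.341 -0.25   0.244] [ 0.428 -0.236  0.245]
0.245 905 [ 0.329 -0.255  0.245] [ 0.44  -0.232  0.255]
0.255 1344 [ 0.328 -0.255  0.255] [ 0.441 -0.232  0.265]
0.265 1767 [ 0.328 -0.255  0.265] [ 0.441 -0.232  0.275]
0.275 1609 [ 0.329 -0.252  0.275] [ 0.441 -0.231  0.285]
0.285 3771 [ 0.31  -0.256  0.285] [ 0.46  -0.229  0.295]
0.295 12522 [ 0.31  -0.257  0.295] [ 0.459 -0.226  0.305]
```

play_rows(increments=[[[0,0.0148,0],[0,0,0]],[[0,0.0148,0],[0,0,0]],[[0,0.0148,0],[0,0,0]],[[0,0.0148,0],[0,0,0]],[[0,0.0148,0],[0,0,0]],[[0,0.0148,0],[0,0,0]],[[0,0.0148,-0.001],[0,0,0]],[[0,0.0148,0],[0,0,0]],[[0,0.0148,0],[0,0,0]],[[0,0,0],[0,0,0]]], gripper=0.0854)

```text
t: 8.48
eef_pos: [0.3831, -0.2418, 0.0565]
tool_rot: [0.707, -0.707, 0.002, 0.001]
contact_force: [-0.9, 0.0, -0.2]
gripper_width: 0.999
```

play_rows(increments=[[[0,0.0148,0],[0,0,0]],[[0,0.0148,0],[0,0,0]],[[0,0.0148,0],[0,0,0]],[[0,0.0148,0],[0,0,0]],[[0,0.0148,0],[0,0,0]],[[0,0,0],[0,0,0]],[[0,0,0],[0,0,0]]])

```text
t: 9.07
eef_pos: [0.3847, -0.2427, -0.0151]
tool_rot: [0.707, -0.707, 0.001, -0.0]
contact_force: [0.9, -0.8, 0.0]
gripper_width: 1.004
```

play_rows(increments=[[[0,0,0],[0,0,0]],[[0,0,0],[0,0,0]],[[0,0,0],[0,0,0]],[[0,0,0],[0,0,0]],[[0,0,0],[0,0,0]],[[0,0,0],[0,0,0]],[[0,0,0],[0,0,0]],[[0,0,0],[0,0,0]]], gripper=0.05, grip_force=40)

```text
t: 9.73
eef_pos: [0.3855, -0.2429, -0.014]
tool_rot: [-0.707, 0.707, 0.0, 0.001]
contact_force: [-1.3, 0.4, 6.6]
gripper_width: 0.766
```

Held (65 mm). Next is the lift and travel, with a wrist look at the board partway.

play_rows(increments=[[[0,-0.01,0],[0,0,0]],[[0,-0.0165,0],[0,0,0]],[[0,-0.0165,0],[0,0,0]],[[0,-0.0165,0],[0,0,0]],[[0,-0.0165,0],[0,0,0]],[[0,-0.0165,0],[0,0,0]],[[0,-0.0165,0],[0,0,0]],[[0,-0.0165,0],[0,0,0]],[[0,-0.0165,0],[0,0,0]],[[0,-0.0165,0],[0,0,0]],[[0.0181,0,0.0167],[0,0,0]],[[0.0181,0,0.0167],[0,0,0]],[[0.0181,0,0.0167],[0,0,0]],[[0.0181,0,0.0167],[0,0,0]],[[0.0181,0,0.0167],[0,0,0]],[[0.0181,0,0.0167],[0,0,0]],[[0.0181,0,0.0167],[0,0,0]],[[0.0181,0,0.0167],[0,0,0]],[[0,0,0],[0,0,0]]])

```text
t: 11.32
eef_pos: [0.5335, -0.1044, 0.1442]
tool_rot: [0.707, -0.707, -0.003, 0.001]
contact_force: [-0.1, 0.7, -0.7]
gripper_width: 0.761
```

Run:
```python
from h import *
o=look(.004,86,"w4");go(o,[.656,.0085,.15],0);print(o["q"].round(2),o["t"],o["contact_force"],o["gripper_width"])
```

```text
w4 px [222. 211.] xy [ 442.  -102.3] size [63.4 62.3] ang 0.3 circle [ 441.8 -102.5] z 0.004
w4 px [458.  87.] xy [655.1   8.5] size [85.5 85.1] ang 26.9 circle [655.    8.4] z 0.0041
jaw yaw 0.3 tilt 0.14  shift mm [123.2  -5.4 112.2] turn y 0.33414806068179814 tcp [ 0.5335 -0.1044  0.1442] q1,q7 [-0.51  0.41]
[-0.51  0.39  0.75  1.96 -0.33  0.92  0.41] 11.3167 [-0.08802927  0.65450756 -0.72865171] 0.7611373281175632
```

View pics/w4.png

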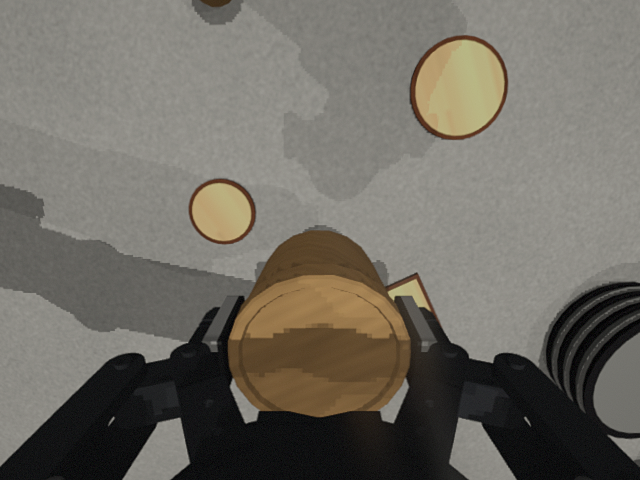

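The picture shows the tub held upright at (320,345), the large board at (458,87) and the small board at (222,211). On to the large board.

play_rows(increments=[[[0.0152,0,0.0141],[0,0,0]],[[0.0152,0,0.0141],[0,0,0]],[[0.0152,0,0.0141],[0,0,0]],[[0.0152,0,0.0141],[0,0,0]],[[0.0152,0,0.0141],[0,0,0]],[[0.0152,0,0.0141],[0,0,0]],[[0.0152,0,0.0141],[0,0,0]],[[0.0152,0,0.0141],[0,0,0]],[[0,0.0165,0],[0,0,0]],[[0,0.0165,0],[0,0,0]],[[0,0.0165,0],[0,0,0]],[[0,0.0165,0],[0,0,0]],[[0,0.0165,0],[0,0,0]],[[0,0.0165,0],[0,0,0]],[[0,0.0165,0],[0,0,0]],[[0,0.0165,0],[0,0,0]],[[0,0,0],[0,0,0]]])

```text
t: 12.78
eef_pos: [0.6485, 0.0028, 0.0092]
tool_rot: [-0.707, 0.708, -0.002, -0.001]
contact_force: [-1.0, 0.1, -1.6]
gripper_width: 0.763
```

Run:
```python
from h import *
from station import *
o=get_obs();go(o,[.655,.0085,-.010],0)
```

```text
jaw yaw -0.1 tilt 0.30  shift mm [ 6.6 19.2  5.7] turn y -0.09066930800901218 tcp [0.6485 0.0028 0.0092] q1,q7 [-0.51  0.34]
```

play_rows(increments=[[[0.0065,0,0.0057],[0,0,0]],[[0,0.006,0],[0,0,0]],[[0,0.006,0],[0,0,0]],[[0,0.004,0],[0,0,0]],[[0,0.003,0],[0,0,0]],[[0,0,0],[0,0,0]],[[0,0,0],[0,0,0]]])

```text
t: 13.37
eef_pos: [0.6578, 0.0091, -0.0078]
tool_rot: [-0.707, 0.707, -0.0, 0.0]
contact_force: [-0.6, 0.7, -1.1]
gripper_width: 0.763
```

play_rows(increments=[[[-0.002,0.002,0],[0,0,0]],[[0,0,0],[0,0,0]],[[0,0,0],[0,0,0]],[[0,0,0],[0,0,0]]])

```text
t: 13.7
eef_pos: [0.656, 0.0094, -0.0096]
tool_rot: [0.707, -0.707, 0.0, -0.0]
contact_force: [0.4, -0.3, -1.9]
gripper_width: 0.764
```

Run:
```python
from h import *
from station import *
o=get_obs();go(o,[.655,.0085,-.010],0);print(o["contact_force"])
```

```text
jaw yaw -0.0 tilt 0.01  shift mm [-1.   0.4 -0.9] turn y -0.04186475142283541 tcp [ 0.656   0.0094 -0.0096] q1,q7 [-0.5   0.34]
[ 0.40063612 -0.34194296 -1.90345624]
```

play_rows(increments=[[[0,0.001,0],[0,0,0]],[[0,0.0005,0],[0,0,0]],[[0,0,0],[0,0,0]],[[0,0,0],[0,0,0]]])

```text
t: 14.03
eef_pos: [0.6561, 0.0094, -0.0099]
tool_rot: [0.707, -0.707, 0.0, -0.0]
contact_force: [-4.1, 0.6, 9.6]
gripper_width: 0.761
```

play_rows(increments=[[[0,0,0],[0,0,0]],[[0,0,0],[0,0,0]],[[0,0,0],[0,0,0]],[[0,0,0],[0,0,0]],[[0,0,0],[0,0,0]],[[0,0,0],[0,0,0]],[[0,0,0],[0,0,0]],[[0,0,0],[0,0,0]]], gripper=0.0854)

```text
t: 14.7
eef_pos: [0.656, 0.0094, -0.0113]
tool_rot: [-0.707, 0.707, -0.0, 0.0]
contact_force: [-0.8, -0.3, 0.1]
gripper_width: 0.997
```

play_rows(increments=[[[0,-0.01,0],[0,0,0]],[[0,-0.02,0],[0,0,0]],[[0,-0.02,0],[0,0,0]],[[0,-0.02,0],[0,0,0]],[[0,-0.02,0],[0,0,0]],[[0,-0.02,0],[0,0,0]],[[0,-0.02,0],[0,0,0]],[[0,-0.015,0],[0,0,0]],[[0,0,0],[0,0,0]]])

```text
t: 15.45
eef_pos: [0.6583, 0.0089, 0.1381]
tool_rot: [0.707, -0.707, -0.002, -0.003]
contact_force: [-0.4, -0.2, 0.4]
gripper_width: 1.0
```

Run:
```python
from h import *
o=look(.068,66,"w5");go(o,[.451,.0905,.13],0);print(o["q"].round(2),o["contact_force"])
```

```text
w5 px [509. 463.] xy [ 858.9 -224.1] size [61.6 67.1] ang 86.0 circle [ 858.9 -226.8] z 0.0706
w5 px [315. 234.] xy [656.3   9.8] size [65.7 65.2] ang 50.3 circle [656.2  10.1] z 0.0661
jaw yaw -0.1 tilt 0.36  shift mm [-207.5    6.9   81.4] turn y -0.06402442672977315 tcp [0.6583 0.0089 0.1381] q1,q7 [-0.58  0.25]
[-0.58  0.58  0.69  1.69 -0.43  1.02  0.25] [-0.38174877 -0.23868382  0.37712298]
```

Tub is centred on its board to about 2 mm. Next is the pot.

play_rows(increments=[[[-0.021,0,0.0082],[0,0,0]],[[-0.021,0,0.0082],[0,0,0]],[[-0.021,0,0.0082],[0,0,0]],[[-0.021,0,0.0082],[0,0,0]],[[-0.021,0,0.0082],[0,0,0]],[[-0.021,0,0.0082],[0,0,0]],[[-0.021,0,0.0082],[0,0,0]],[[-0.021,0,0.0082],[0,0,0]],[[-0.021,0,0.0082],[0,0,0]],[[-0.021,0,0.0082],[0,0,0]],[[0,0,0],[0,0,0]],[[0,0,0],[0,0,0]]])

```text
t: 16.5
eef_pos: [0.4448, 0.0921, 0.1334]
tool_rot: [0.707, -0.707, 0.0, 0.001]
contact_force: [0.3, -0.1, 0.2]
gripper_width: 1.0
```

Run:
```python
from h import *
o=look(.042,44,"w6");go(o,[.4485,.091,-.029],0);print(o["q"].round(2),o["contact_force"])
```

```text
w6 px [323. 228.] xy [448.1  92.1] size [41.9 44.1] ang 0.1 circle [447.7  92. ] z 0.0403
w6 px [228.  42.] xy [380.2 230.5] size [52.3 84.5] ang 89.1 circle [380.5 244.9] z 0.0392
jaw yaw 0.1 tilt 0.08  shift mm [  4.  162.3  -1.2] turn y 0.06807316272987407 tcp [0.4448 0.0921 0.1334] q1,q7 [-1.02 -0.09]
[-1.02  0.23  0.79  2.16 -0.22  0.83 -0.09] [ 0.29161968 -0.10392519  0.15043412]
```

play_rows(increments=[[[0.0033,0.016,0],[0,0,0]],[[0,0.016,0],[0,0,0]],[[0,0.016,0],[0,0,0]],[[0,0.016,0],[0,0,0]],[[0,0.016,0],[0,0,0]],[[0,0.016,0],[0,0,0]],[[0,0.016,0],[0,0,0]],[[0,0.016,0],[0,0,0]],[[0,0.016,0],[0,0,0]],[[0,0.016,0],[0,0,0]],[[0,0,0],[0,0,0]],[[0,0,0],[0,0,0]]])

```text
t: 17.55
eef_pos: [0.4496, 0.0905, -0.0269]
tool_rot: [-0.707, 0.708, -0.001, 0.0]
contact_force: [-0.2, 0.8, 0.4]
gripper_width: 0.998
```

play_rows(increments=[[[0,0,0],[0,0,0]],[[0,0,0],[0,0,0]],[[0,0,0],[0,0,0]],[[0,0,0],[0,0,0]],[[0,0,0],[0,0,0]],[[0,0,0],[0,0,0]],[[0,0,0],[0,0,0]],[[0,0,0],[0,0,0]],[[0,0,0],[0,0,0]],[[0,0,0],[0,0,0]]], gripper=0.03, grip_force=40)

```text
t: 18.38
eef_pos: [0.45, 0.0918, -0.0253]
tool_rot: [0.707, -0.707, -0.0, -0.001]
contact_force: [-1.3, -0.6, 7.2]
gripper_width: 0.503
```

play_rows(increments=[[[0,-0.01,0],[0,0,0]],[[0,-0.015,0],[0,0,0]],[[0,-0.015,0],[0,0,0]],[[0,-0.015,0],[0,0,0]],[[0,-0.015,0],[0,0,0]],[[-0.0008,0,-0.0194],[0,0,0]],[[-0.0008,0,-0.0194],[0,0,0]],[[-0.0008,0,-0.0194],[0,0,0]],[[-0.0008,0,-0.0194],[0,0,0]],[[-0.0008,0,-0.0194],[0,0,0]],[[-0.0008,0,-0.0194],[0,0,0]],[[-0.0008,0,-0.0194],[0,0,0]],[[-0.0008,0,-0.0194],[0,0,0]],[[-0.0008,0,-0.0194],[0,0,0]],[[-0.0008,0,-0.0194],[0,0,0]],[[0,0,0],[0,0,0]],[[0,0.015,0],[0,0,0]],[[0,0.015,0],[0,0,0]],[[0,0.015,0],[0,0,0]],[[0,0,0],[0,0,0]]])

```text
t: 20.05
eef_pos: [0.4399, -0.1016, -0.0024]
tool_rot: [0.707, -0.707, 0.001, 0.001]
contact_force: [-0.1, 0.3, -0.2]
gripper_width: 0.505
```

Run:
```python
from h import *
from station import *
o=get_obs();go(o,[.442,-.1024,-.0215],0);print(o["contact_force"],o["gripper_width"])
```

```text
jaw yaw -0.0 tilt 0.17  shift mm [ 2.2 19.1 -0.8] turn y -0.007520104964527263 tcp [ 0.4399 -0.1016 -0.0024] q1,q7 [-0.37  0.6 ]
[-0.08607074  0.27309011 -0.22786038] 0.5049718119566203
```

play_rows(increments=[[[0.002,0.006,-0.001],[0,0,0]],[[0,0.006,0],[0,0,0]],[[0,0.004,0],[0,0,0]],[[0,0.0025,0],[0,0,0]],[[0,0,0],[0,0,0]],[[0,0,0],[0,0,0]],[[0,0,0],[0,0,0]]])

```text
t: 20.63
eef_pos: [0.4434, -0.1035, -0.0195]
tool_rot: [0.707, -0.707, 0.0, -0.0]
contact_force: [0.9, -0.1, -0.5]
gripper_width: 0.501
```

play_rows(increments=[[[0,0.001,0.001],[0,0,0]],[[0,0.001,0],[0,0,0]],[[0,0,0],[0,0,0]],[[0,0,0],[0,0,0]]])

```text
t: 20.97
eef_pos: [0.4434, -0.1023, -0.0213]
tool_rot: [0.707, -0.707, 0.0, -0.0]
contact_force: [-1.0, 1.2, 7.2]
gripper_width: 0.504
```

play_rows(increments=[[[0,0,0],[0,0,0]],[[0,0,0],[0,0,0]],[[0,0,0],[0,0,0]],[[0,0,0],[0,0,0]],[[0,0,0],[0,0,0]],[[0,0,0],[0,0,0]],[[0,0,0],[0,0,0]],[[0,0,0],[0,0,0]]], gripper=0.0854)

```text
t: 21.63
eef_pos: [0.4432, -0.1025, -0.0217]
tool_rot: [0.707, -0.707, 0.0, -0.0]
contact_force: [0.7, 0.3, -0.7]
gripper_width: 1.003
```

play_rows(increments=[[[0,-0.01,0],[0,0,0]],[[0,-0.02,0],[0,0,0]],[[0,-0.02,0],[0,0,0]],[[0,-0.02,0],[0,0,0]],[[0,-0.02,0],[0,0,0]],[[0,-0.02,0],[0,0,0]],[[0,-0.02,0],[0,0,0]],[[0,-0.02,0],[0,0,0]],[[0,0,0],[0,0,0]]])

```text
t: 22.38
eef_pos: [0.4453, -0.1031, 0.1317]
tool_rot: [0.707, -0.707, -0.001, -0.003]
contact_force: [0.6, -0.6, 0.5]
gripper_width: 0.996
```

Run:
```python
from h import *
o=look(.046,44,"w7");go(o,[.495,.451,.13],11)
```

```text
w7 px [315. 229.] xy [ 443.6 -102.3] size [43.3 42.6] ang 89.8 circle [ 443.5 -102.3] z 0.0443
jaw yaw -0.1 tilt 0.33  shift mm [ 48.8   2.5 554.2] turn y -11.087798815878045 tcp [ 0.4453 -0.1031  0.1317] q1,q7 [-0.6   0.36]
```

play_rows(increments=[[[0.0026,0,0.0277],[0,0,0]],[[0.0026,0,0.0277],[0,0,0]],[[0.0026,0,0.0277],[0,0,0]],[[0.0026,0,0.0277],[0,0,0]],[[0.0026,0,0.0277],[0,0,0]],[[0.0026,0,0.0277],[0,0,0]],[[0.0026,0,0.0277],[0,0,0]],[[0.0026,0,0.0277],[0,0,0]],[[0.0026,0,0.0277],[0,0,0]],[[0.0026,0,0.0277],[0,0,0]],[[0.0026,0,0.0277],[0,0,0]],[[0.0026,0,0.0277],[0,0,0]],[[0.0026,0,0.0277],[0,0,0]],[[0.0026,0,0.0277],[0,0,0]],[[0.0026,0,0.0277],[0,0,0]],[[0.0026,0,0.0277],[0,0,0]],[[0.0026,0,0.0277],[0,0,0]],[[0.0026,0,0.0277],[0,0,0]],[[0.0026,0,0.0277],[0,0,0]],[[0.0026,0,0.0277],[0,0,0]]])

```text
t: 24.1
eef_pos: [0.4949, 0.4522, 0.1269]
tool_rot: [-0.707, 0.708, -0.001, -0.0]
contact_force: [0.9, -0.3, -0.8]
gripper_width: 1.0
```

play_rows(increments=[[[0,0,0],[0,-5.5,0]],[[0,0,0],[0,-5.5,0]],[[0,0,0],[0,0,0]],[[0,0,0],[0,0,0]]])

```text
t: 24.43
eef_pos: [0.4953, 0.4506, 0.1273]
tool_rot: [-0.704, 0.704, 0.066, -0.067]
contact_force: [0.5, -0.5, 0.2]
gripper_width: 1.0
```

Run:
```python
from h import *
o=look(.052,56,"w8");go(o,[.495,.451,-.0285],11.4);print(o["q"].round(2),o["contact_force"])
```

```text
w8 px [319. 228.] xy [495.1 454.2] size [55.7 56.8] ang 10.8 circle [495.4 453.9] z 0.0518
jaw yaw 10.8 tilt 0.10  shift mm [ -0.  155.8   0.6] turn y -0.6363097285645267 tcp [0.4953 0.4506 0.1273] q1,q7 [-1.21 -0.35]
[-1.21  0.58  0.55  1.66 -0.35  1.   -0.35] [ 0.51048841 -0.4874987   0.18083362]
```

View pics/w8.png

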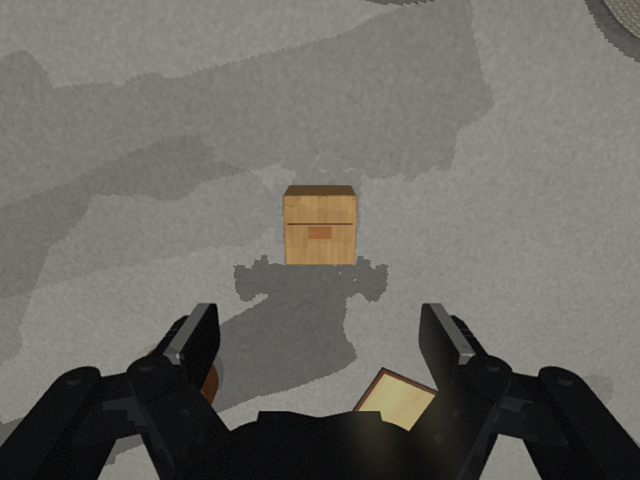

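The carton at (320,228) is square to the jaws, and the pot is within 2 mm of its board's centre.

play_rows(increments=[[[0,0.0155,0.0035],[0,0,0]],[[0,0.0155,0],[0,0,0]],[[0,0.0155,0],[0,0,0]],[[0,0.0155,0],[0,0,0]],[[0,0.0155,0],[0,0,0]],[[0,0.0155,0],[0,0,0]],[[0,0.0155,0],[0,0,0]],[[0,0.0155,0],[0,0,0]],[[0,0.0155,0],[0,0,0]],[[0,0.0155,0],[0,0,0]],[[0,0,0],[0,0,0]],[[0,0,0],[0,0,0]]])

```text
t: 25.48
eef_pos: [0.4945, 0.4543, -0.0279]
tool_rot: [-0.703, 0.704, 0.067, -0.068]
contact_force: [0.6, 0.8, 0.7]
gripper_width: 1.001
```

play_rows(increments=[[[0,0,0],[0,0,0]],[[0,0,0],[0,0,0]],[[0,0,0],[0,0,0]],[[0,0,0],[0,0,0]],[[0,0,0],[0,0,0]],[[0,0,0],[0,0,0]],[[0,0,0],[0,0,0]],[[0,0,0],[0,0,0]],[[0,0,0],[0,0,0]],[[0,0,0],[0,0,0]]], gripper=0.042, grip_force=40)

```text
t: 26.32
eef_pos: [0.4958, 0.4556, -0.0254]
tool_rot: [0.704, -0.703, -0.068, 0.067]
contact_force: [-0.3, -0.2, 5.6]
gripper_width: 0.651
```

Run:
```python
from h import *
from station import *
o=get_obs();go(o,[.617,.256,.11],-17)
```

```text
jaw yaw 11.0 tilt 0.12  shift mm [  81.3 -135.6 -218.8] turn y 27.955695597597092 tcp [ 0.4958  0.4556 -0.0254] q1,q7 [-1.14 -0.27]
```

play_rows(increments=[[[0,-0.01,0],[0,0,0]],[[0,-0.016,0],[0,0,0]],[[0,-0.016,0],[0,0,0]],[[0,-0.016,0],[0,0,0]],[[0,-0.016,0],[0,0,0]],[[0,-0.016,0],[0,0,0]],[[0.0082,0,-0.0219],[0,0,0]],[[0.0082,0,-0.0219],[0,0,0]],[[0.0082,0,-0.0219],[0,0,0]],[[0.0082,0,-0.0219],[0,0,0]],[[0.0082,0,-0.0219],[0,0,0]],[[0.0082,0,-0.0219],[0,0,0]],[[0.0082,0,-0.0219],[0,0,0]],[[0.0082,0,-0.0219],[0,0,0]],[[0.0082,0,-0.0219],[0,0,0]],[[0.0082,0,-0.0219],[0,0,0]],[[0,0,0],[0,0,0]]])

```text
t: 27.73
eef_pos: [0.6205, 0.2485, 0.0653]
tool_rot: [-0.703, 0.705, 0.066, -0.064]
contact_force: [-0.0, -0.3, 0.3]
gripper_width: 0.652
```

play_rows(increments=[[[0,0,0],[0,5.6,0]],[[0,0,0],[0,5.6,0]],[[0,0,0],[0,5.6,0]],[[0,0,0],[0,5.6,0]],[[0,0,0],[0,5.6,0]],[[0,0,0],[0,0,0]],[[0,0.017,0],[0,0,0]],[[0,0.017,0],[0,0,0]],[[0,0.017,0],[0,0,0]],[[0,0.017,0],[0,0,0]],[[0,0,0],[0,0,0]],[[0,0,0],[0,0,0]]])

```text
t: 28.73
eef_pos: [0.6165, 0.2555, -0.0047]
tool_rot: [-0.699, 0.7, -0.104, 0.104]
contact_force: [1.5, -0.7, -0.4]
gripper_width: 0.651
```

Run:
```python
from h import *
from station import *
o=get_obs();go(o,[.6173,.2555,-.0215],-17);print(o["contact_force"],o["gripper_width"])
```

```text
jaw yaw -16.9 tilt 0.08  shift mm [ 0.8 16.8  0.2] turn y 0.0797652640098363 tcp [ 0.6165  0.2555 -0.0047] q1,q7 [-0.88 -0.33]
[ 1.47336345 -0.69938992 -0.424986  ] 0.6510028000028442
```

play_rows(increments=[[[0.0005,0.006,0],[0,0,0]],[[0,0.005,0],[0,0,0]],[[0,0.003,0],[0,0,0]],[[0,0.0015,0],[0,0,0]],[[0,0,0],[0,0,0]],[[0,0,0],[0,0,0]],[[0,0,0],[0,0,0]]])

```text
t: 29.32
eef_pos: [0.6178, 0.2554, -0.0199]
tool_rot: [0.699, -0.699, 0.105, -0.105]
contact_force: [0.7, 0.0, 0.1]
gripper_width: 0.65
```

play_rows(increments=[[[0,0.001,0],[0,0,0]],[[0,0.001,0],[0,0,0]],[[0,0,0],[0,0,0]],[[0,0,0],[0,0,0]]])

```text
t: 29.65
eef_pos: [0.6178, 0.2555, -0.0214]
tool_rot: [0.7, -0.699, 0.105, -0.105]
contact_force: [-2.1, -0.1, 5.7]
gripper_width: 0.649
```

play_rows(increments=[[[0,0,0],[0,0,0]],[[0,0,0],[0,0,0]],[[0,0,0],[0,0,0]],[[0,0,0],[0,0,0]],[[0,0,0],[0,0,0]],[[0,0,0],[0,0,0]],[[0,0,0],[0,0,0]],[[0,0,0],[0,0,0]]], gripper=0.0854)

```text
t: 30.32
eef_pos: [0.6176, 0.2553, -0.0223]
tool_rot: [-0.699, 0.699, -0.105, 0.105]
contact_force: [0.7, 0.1, -0.2]
gripper_width: 1.0
```

play_rows(increments=[[[0,-0.01,0],[0,0,0]],[[0,-0.02,0],[0,0,0]],[[0,-0.02,0],[0,0,0]],[[0,-0.02,0],[0,0,0]],[[0,-0.02,0],[0,0,0]],[[0,-0.02,0],[0,0,0]],[[0,-0.02,0],[0,0,0]],[[0,-0.02,0],[0,0,0]],[[0,0,0],[0,0,0]]])

```text
t: 31.07
eef_pos: [0.6203, 0.2557, 0.133]
tool_rot: [0.701, -0.698, 0.103, -0.107]
contact_force: [0.6, -0.1, -0.2]
gripper_width: 0.998
```

Run:
```python
from h import *
o=look(.056,56,"w9");go(o,[.497,-.4545,.13],34.8);print(o["q"].round(2))
# board/pack contours in this image
look(.004,76,"w9b")
```

```text
w9 px [315. 235.] xy [617.7 254.6] size [56.2 55.6] ang 72.9 circle [617.5 253.9] z 0.0557
jaw yaw -17.1 tilt 0.41  shift mm [  90.6   -0.  -715.1] turn y -51.875304934618185 tcp [0.6203 0.2557 0.133 ] q1,q7 [-0.95 -0.41]
[-0.95  0.61  0.69  1.66 -0.44  1.02 -0.41]
w9b px [317. 210.] xy [616.9 253.5] size [80.6 75.4] ang 73.5 circle [617.4 255. ] z 0.004
```

View pics/w9.png

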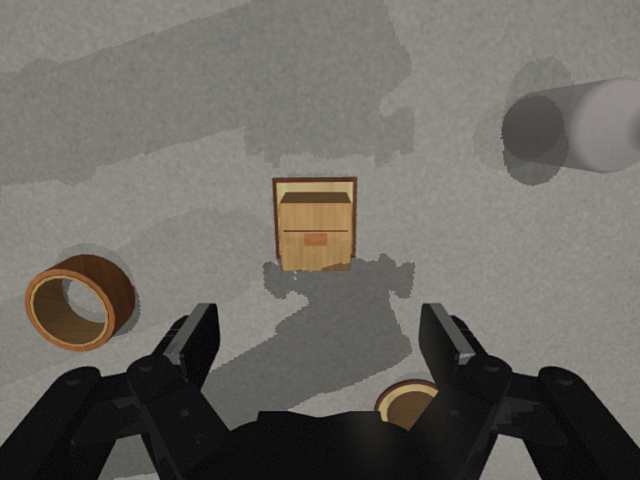

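Carton (315,235) sits square on its board with a margin all round. Now the foil tray.

play_rows(increments=[[[0,0,0],[0,-6.5,0]],[[0,0,0],[0,-6.5,0]],[[0,0,0],[0,-6.5,0]],[[0,0,0],[0,-6.5,0]],[[0,0,0],[0,-6.5,0]],[[0,0,0],[0,-6.5,0]],[[0,0,0],[0,-6.5,0]],[[0,0,0],[0,-6.5,0]],[[0,0,0],[0,0,0]]])

```text
t: 31.92
eef_pos: [0.6168, 0.2549, 0.1268]
tool_rot: [0.674, -0.674, -0.213, 0.214]
contact_force: [-0.2, 0.2, -0.7]
gripper_width: 0.997
```

play_rows(increments=[[[-0.0195,0,-0.0197],[0,0,0]],[[-0.0195,0,-0.0197],[0,0,0]],[[-0.0195,0,-0.0197],[0,0,0]],[[-0.0195,0,-0.0197],[0,0,0]],[[-0.0195,0,-0.0197],[0,0,0]],[[-0.0195,0,-0.0197],[0,0,0]],[[-0.0195,0,-0.0197],[0,0,0]],[[-0.0195,0,-0.0197],[0,0,0]],[[-0.0195,0,-0.0197],[0,0,0]],[[-0.0195,0,-0.0197],[0,0,0]],[[-0.0195,0,-0.0197],[0,0,0]],[[-0.0195,0,-0.0197],[0,0,0]],[[-0.0195,0,-0.0197],[0,0,0]]])

```text
t: 33.0
eef_pos: [0.5556, -0.1009, 0.1272]
tool_rot: [0.675, -0.675, -0.211, 0.211]
contact_force: [0.1, 0.4, -0.0]
gripper_width: 0.996
```

play_rows(increments=[[[-0.0195,0,-0.0197],[0,0,0]],[[-0.0195,0,-0.0197],[0,0,0]],[[-0.0195,0,-0.0197],[0,0,0]],[[-0.0195,0,-0.0197],[0,0,0]],[[-0.0195,0,-0.0197],[0,0,0]],[[-0.0195,0,-0.0197],[0,0,0]],[[-0.0195,0,-0.0197],[0,0,0]],[[-0.0195,0,-0.0197],[0,0,0]],[[-0.0195,0,-0.0197],[0,0,0]],[[-0.0195,0,-0.0197],[0,0,0]],[[-0.0195,0,-0.0197],[0,0,0]],[[-0.0195,0,-0.0197],[0,0,0]],[[-0.0195,0,-0.0197],[0,0,0]],[[0,0,0],[0,0,0]],[[0,0,0],[0,0,0]]])

```text
t: 34.25
eef_pos: [0.4937, -0.4566, 0.127]
tool_rot: [0.675, -0.675, -0.21, 0.211]
contact_force: [0.2, 0.8, 0.1]
gripper_width: 1.002
```

Run:
```python
from h import *
o=look(.044,56,"w10");go(o,[.497,-.4545,-.03],34.8);print(o["q"].round(2))
look(.004,76,"w10b")
```

```text
w10 px [323. 228.] xy [ 496.4 -455. ] size [55.  90.7] ang 35.3 circle [ 496.8 -455. ] z 0.0435
jaw yaw 34.6 tilt 0.10  shift mm [  4.1 157.   -0.3] turn y -0.2169733246998362 tcp [ 0.4937 -0.4566  0.127 ] q1,q7 [0.28 1.54]
[ 0.28  0.59  0.54  1.65 -0.34  1.    1.54]
w10b px [592.  94.] xy [ 625.1 -232.5] size [ 78.  111.9] ang 27.2 circle [ 625.5 -232.4] z 0.0039
```

View pics/w10.png

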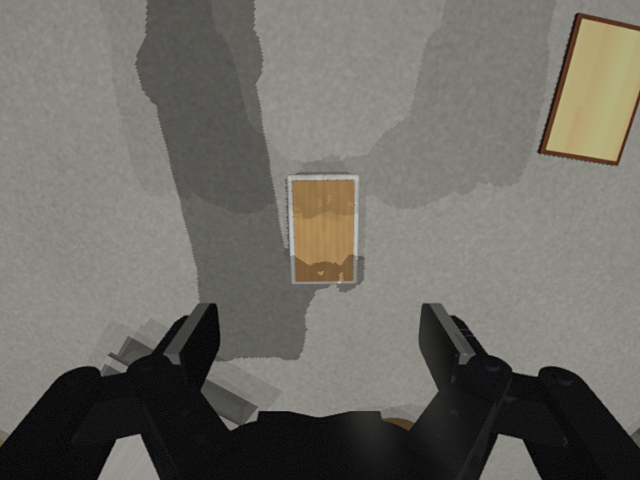

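The tray at (323,228) lines up with the jaws, and the oblong board shows at (592,94), slightly clipped at the image edge.

play_rows(increments=[[[0.003,0.0156,0],[0,-0.5,0]],[[0,0.0156,0],[0,0,0]],[[0,0.0156,0],[0,0,0]],[[0,0.0156,0],[0,0,0]],[[0,0.0156,0],[0,0,0]],[[0,0.0156,0],[0,0,0]],[[0,0.0156,0],[0,0,0]],[[0,0.0156,0],[0,0,0]],[[0,0.0156,0],[0,0,0]],[[0,0.0156,0],[0,0,0]],[[0,0,0],[0,0,0]],[[0,0,0],[0,0,0]]])

```text
t: 35.35
eef_pos: [0.4975, -0.4525, -0.0293]
tool_rot: [0.674, -0.673, -0.215, 0.216]
contact_force: [0.5, 1.1, -0.3]
gripper_width: 1.0
```

play_rows(increments=[[[0,0,0],[0,0,0]],[[0,0,0],[0,0,0]],[[0,0,0],[0,0,0]],[[0,0,0],[0,0,0]],[[0,0,0],[0,0,0]],[[0,0,0],[0,0,0]],[[0,0,0],[0,0,0]],[[0,0,0],[0,0,0]],[[0,0,0],[0,0,0]],[[0,0,0],[0,0,0]]], gripper=0.042, grip_force=45)

```text
t: 36.18
eef_pos: [0.4987, -0.4541, -0.0269]
tool_rot: [-0.673, 0.674, 0.216, -0.215]
contact_force: [-1.6, 0.2, 6.2]
gripper_width: 0.648
```

Run:
```python
from h import *
from station import *
o=get_obs();go(o,[.6255,-.232,.08],27.6)
```

```text
jaw yaw 35.4 tilt 0.13  shift mm [ 232.2 -107.   107.2] turn y 7.843928949011882 tcp [ 0.4987 -0.4541 -0.0269] q1,q7 [0.35 1.63]
```

play_rows(increments=[[[0,-0.01,0],[0,0,0]],[[0,-0.016,0],[0,0,0]],[[0,-0.016,0],[0,0,0]],[[0,-0.016,0],[0,0,0]],[[0,-0.016,0],[0,0,0]],[[0,-0.016,0],[0,0,0]],[[0.0193,0,0.0089],[0,0,0]],[[0.0193,0,0.0089],[0,0,0]],[[0.0193,0,0.0089],[0,0,0]],[[0.0193,0,0.0089],[0,0,0]],[[0.0193,0,0.0089],[0,0,0]],[[0.0193,0,0.0089],[0,0,0]],[[0.0193,0,0.0089],[0,0,0]],[[0.0193,0,0.0089],[0,0,0]],[[0.0193,0,0.0089],[0,0,0]],[[0.0193,0,0.0089],[0,0,0]],[[0.0193,0,0.0089],[0,0,0]],[[0.0193,0,0.0089],[0,0,0]],[[0,0,0],[0,3.9,0]],[[0,0,0],[0,3.9,0]]])

```text
t: 37.85
eef_pos: [0.6261, -0.2294, 0.0631]
tool_rot: [0.687, -0.686, -0.17, 0.169]
contact_force: [-0.3, -1.5, -0.3]
gripper_width: 0.647
```

play_rows(increments=[[[0,0,0],[0,0,0]],[[0,0.017,0],[0,0,0]],[[0,0.017,0],[0,0,0]],[[0,0.017,0],[0,0,0]],[[0,0.012,0],[0,0,0]],[[0,0,0],[0,0,0]],[[0,0,0],[0,0,0]]])

```text
t: 38.43
eef_pos: [0.6243, -0.2321, -0.0011]
tool_rot: [0.687, -0.686, -0.169, 0.169]
contact_force: [1.0, 0.1, 0.7]
gripper_width: 0.646
```

Run:
```python
from h import *
from station import *
o=get_obs();go(o,[.6255,-.232,-.0229],27.6);print(o["contact_force"],o["gripper_width"])
```

```text
jaw yaw 27.7 tilt 0.04  shift mm [ 1.1 21.8 -0.5] turn y 0.08054180114159237 tcp [ 0.6243 -0.2321 -0.0011] q1,q7 [-0.07  1.12]
[0.95135553 0.10524733 0.66957868] 0.6462653274706699
```

play_rows(increments=[[[0.001,0.008,0],[0,0,0]],[[0,0.006,0],[0,0,0]],[[0,0.004,0],[0,0,0]],[[0,0.002,0],[0,0,0]],[[0,0,0],[0,0,0]],[[0,0,0],[0,0,0]],[[0,0,0],[0,0,0]]])

```text
t: 39.02
eef_pos: [0.6258, -0.2316, -0.021]
tool_rot: [-0.687, 0.687, 0.169, -0.169]
contact_force: [0.1, 0.8, -1.3]
gripper_width: 0.646
```

play_rows(increments=[[[0,0.001,0],[0,0,0]],[[0,0.0005,0],[0,0,0]],[[0,0,0],[0,0,0]],[[0,0,0],[0,0,0]]])

```text
t: 39.35
eef_pos: [0.6255, -0.2314, -0.0227]
tool_rot: [0.687, -0.687, -0.169, 0.169]
contact_force: [-0.4, 0.4, 0.4]
gripper_width: 0.651
```

play_rows(increments=[[[0,0.001,0],[0,0,0]],[[0,0,0],[0,0,0]],[[0,0,0],[0,0,0]]])

```text
t: 39.6
eef_pos: [0.6257, -0.2314, -0.0229]
tool_rot: [0.687, -0.686, -0.169, 0.169]
contact_force: [-3.3, 1.9, 6.2]
gripper_width: 0.649
```

Contact. I'll release, retreat and check.

play_rows(increments=[[[0,0,0],[0,0,0]],[[0,0,0],[0,0,0]],[[0,0,0],[0,0,0]],[[0,0,0],[0,0,0]],[[0,0,0],[0,0,0]],[[0,0,0],[0,0,0]],[[0,0,0],[0,0,0]],[[0,0,0],[0,0,0]]], gripper=0.0854)

```text
t: 40.27
eef_pos: [0.6256, -0.2314, -0.0238]
tool_rot: [0.687, -0.687, -0.169, 0.169]
contact_force: [-0.1, -0.8, -0.8]
gripper_width: 0.998
```

play_rows(increments=[[[0,-0.01,0],[0,0,0]],[[0,-0.02,0],[0,0,0]],[[0,-0.02,0],[0,0,0]],[[0,-0.02,0],[0,0,0]],[[0,-0.02,0],[0,0,0]],[[0,-0.02,0],[0,0,0]],[[0,-0.02,0],[0,0,0]],[[0,-0.02,0],[0,0,0]],[[0,-0.02,0],[0,0,0]],[[0,-0.02,0],[0,0,0]],[[0,0,0],[0,0,0]],[[0,0,0],[0,0,0]]])

```text
t: 41.27
eef_pos: [0.6262, -0.2319, 0.1681]
tool_rot: [-0.686, 0.687, 0.17, -0.168]
contact_force: [-0.2, -0.6, 0.1]
gripper_width: 0.997
```

Run:
```python
from h import *
from station import *
o=look(.048,56,"w11");print(o["eef_pos"],o["t"])
c=read_camera("scene");cv2.imwrite("pics/s11.png",c["color"][:,:,::-1])
c=read_camera("top")
W=world(c);print("tape med",end=" ")
m=(W[:,:,2]>.03)&(W[:,:,2]<.05);v,u=np.mgrid[:480,:640];m&=(abs(u-227)<40)&(abs(v-292)<25)
print(cv2.minAreaRect(np.float32(W[m][:,:2]*1000)))
```

```text
w11 px [616. 382.] xy [1014.4 -237.9] size [ 60.2 115.8] ang 89.2 circle [1014.4 -245.6] z 0.0499
w11 px [318. 216.] xy [ 625.4 -231.2] size [55.1 90.2] ang 27.6 circle [ 625.3 -231.4] z 0.0475
[ 0.62623916 -0.23187247  0.16814458] 41.2667
tape med ((380.25946044921875, 245.96420288085938), (84.8963394165039, 82.56361389160156), 20.617820739746094)
```

View pics/w11.png

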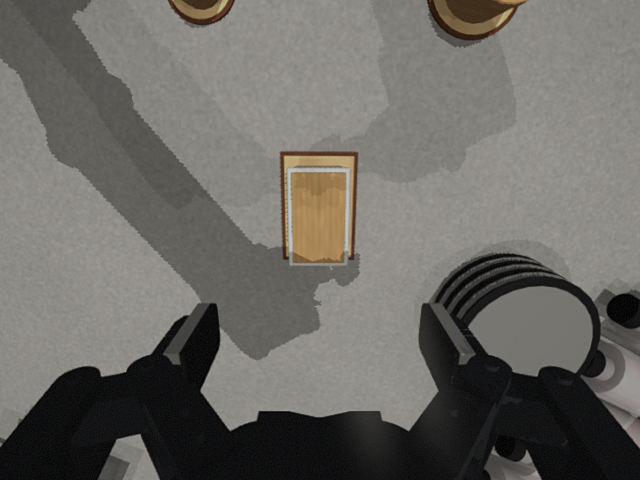

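View pics/s11.png

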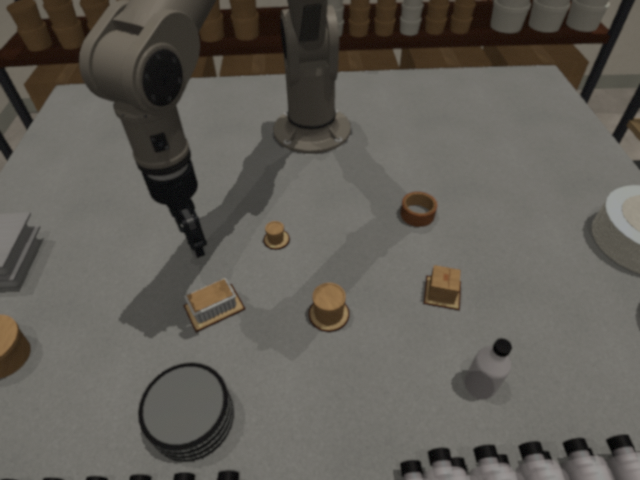

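The scene view shows all four packs upright on their boards: tray (214,300), tub (329,305), pot (276,235) and carton (443,287). The tape hasn't moved from (418,208), and the arm is clear of everything.

```bash
python3 -c "from station import hand_in; print(hand_in())"
```

```text
the job is handed in; nothing more can be done
None
```

All four packs are on their matching boards, upright, and I handed the job in at about t = 41 s.

| Pack | Distance from its board's centre (wrist camera) | Angle: pack / board |
|---|---|---|
| Tub | about 2 mm | round |
| Sauce pot | about 2 mm | round |
| Carton | about 1 mm | 72.9° / 73.1° |
| Foil tray | about 1 mm | 27.6° / 27.2–27.9° |

- **Margins:** each pack is about 10 mm smaller than its board on every side, so all four should sit wholly within the edges.
- **Tape roll:** it measured within 1 mm of its starting position and was not touched.
- **Forces:** the highest force I saw at the end of any move was about 10 N, and no pack tipped.
- **One failed attempt:** my first try at the tub closed above it without touching it. The reported TCP height disagreed with the cameras. All three showed the fingertips about 39–52 mm short of it, depending on the jaw opening. I worked from the camera-measured tip heights after that, and every later grasp held.
- **Small disagreements:** the top and scene cameras differed from the wrist camera by up to 5 mm on positions, so I used the wrist readings. The two boards hidden at placing time also relied on corrected top and scene values.

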